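# Stopper the varnish bottle and hold it leaning to check it

## Task

Get the emptied amber varnish bottle ready for a look at its underside: first set the cork stopper from its rest fully home in the neck of the amber bottle and let go of it, while the bottle stands in its wooden stand. Then draw the bottle up out of the stand, lean it over to about 45 degrees, and finish while still holding it like that in the gripper, steady, its base at least 12 cm above the bench and touching nothing else, with the stopper still home. Leave the green bottle, the chisel and the sanding block where they are.

Things in the scene. Friction and masses are not known exactly. Their poses are not given: they have to be found in the camera images.
- amber_bottle: Open round amber glass bottle, paper label, 130 mm high, 0.25 kg, empty. Body 56 mm in diameter to 72 mm up, shoulder to 88 mm, then a straight neck 34 mm in diameter to the rim at 130 mm; neck bore 26 mm. Stands upright on the well floor of its stand: underside 7 mm, rim 137 mm above the bench. Origin: centre of its underside; z along its axis to the mouth
- stopper: Rigid cork stopper, 45 mm high, 30 g: plug 24 mm long tapering from 24 mm to 16 mm at the foot, flange 30 mm wide, 5 mm thick, knob 24 mm wide, 16 mm high. Origin: centre of the foot; z to the knob. Starts upright, plug in the rest, foot 8 mm above the bench. Home in the bottle: flange on the rim, foot 106 mm above the bottle's underside, knob 21 mm above the rim; loose fit, held by its weight
- amber_stand: Brown wooden block that holds the amber bottle: 100 x 100 mm, 45 mm high, fixed to the bench, with a round well 61 mm wide and 38 mm deep (well floor 7 mm above the bench). Origin: centre of its underside, on the bench; z up. Its place and yaw vary, and it may change places with the other stand or the stopper rest
- green_stand: Like block that holds the green bottle: 100 x 100 mm, 45 mm high, fixed to the bench, with a round well 61 mm wide and 38 mm deep (well floor 7 mm above the bench). Origin: centre of its underside, on the bench; z up. Its place and yaw vary, and it may change places with the other stand or the stopper rest
- stopper_rest: Dark wooden block, 70 x 70 mm, 32 mm high, fixed to the bench, with a hole 27 mm wide and 28 mm deep for the stopper. Origin: centre of its underside, on the bench; z up. Its place and yaw vary, and it may change places with a bottle stand
- green_bottle: Bystander: green glass bottle of the same outside shape as the amber one, shut with a black stopper (fixed, 151 mm to its top), standing in its own stand. Origin: centre of its underside; z up its axis
- chisel: Bystander: chisel with a blue handle, 240 mm long, 24 mm high, lying on the bench beyond the stands. Origin: on the bench near its middle; x towards the steel edge
- sanding_block: Bystander: wood sanding block with a cork face, 60 x 100 mm, 34 mm high, lying on the bench nearer the robot. Origin: centre of its underside
Not all that is in view belongs to the job. What is shaped like the amber_bottle but blue is not meant.

How it is judged:
On the way, in this order (a step that is already met when the one before it is completed fails the run):
1. the stopper is home in the amber bottle's neck and let go, the bottle still standing in its stand (z of stopper in the frame of amber_bottle between 0.102 and 0.11 m and x of stopper in the frame of amber_bottle between -0.006 and 0.006 m and y of stopper in the frame of amber_bottle between -0.006 and 0.006 m and angle between the z axis of stopper and the z axis of amber_bottle, either way round below 0.2 rad and contact force between stopper and the fingers below 0.3 N and z of amber_bottle in the frame of amber_stand below 0.014 m and angle between amber_bottle's own z axis and vertical below 0.15 rad), for 0.2 s.
2. the amber bottle is drawn up out of its stand, stopper home (z of stopper in the frame of amber_bottle between 0.102 and 0.11 m and x of stopper in the frame of amber_bottle between -0.006 and 0.006 m and y of stopper in the frame of amber_bottle between -0.006 and 0.006 m and angle between the z axis of stopper and the z axis of amber_bottle, either way round below 0.2 rad and z of amber_bottle in the frame of amber_stand above 0.05 m), for 0.1 s.
At the end, for the whole second after the job is handed in: Amber bottle held still in the fingers (over 2 N), leaning 32 to 58 degrees, centre of its base over 110 mm above the bench, touching no block or bystander; stopper home (foot 102 to 110 mm up its axis, within 6 mm, 0.2 rad); bystanders within 30 mm of their starts, green bottle upright (z of stopper in the frame of amber_bottle between 0.102 and 0.11 m and x of stopper in the frame of amber_bottle between -0.006 and 0.006 m and y of stopper in the frame of amber_bottle between -0.006 and 0.006 m and angle between the z axis of stopper and the z axis of amber_bottle, either way round below 0.2 rad and height (world z) of amber_bottle above 0.11 m and angle between amber_bottle's own z axis and vertical between 0.56 and 1.02 rad and contact force between amber_bottle and the fingers above 2 N and linear speed of amber_bottle below 0.03 m/s and angular speed of amber_bottle below 0.15 rad/s and contact force between amber_bottle and amber_stand below 0.2 N and contact force between amber_bottle and green_stand below 0.2 N and contact force between amber_bottle and stopper_rest below 0.2 N and contact force between amber_bottle and green_bottle below 0.2 N and contact force between amber_bottle and chisel below 0.2 N and contact force between amber_bottle and sanding_block below 0.2 N and distance of each of green_bottle, chisel, sanding_block from where it was at the start of the episode below 0.03 m and angle between green_bottle's own z axis and vertical below 0.2 rad); the arm keeps its last pose, push and grip.
It fails at once if the green bottle is moved by more than 40 mm (distance of green_bottle from where it was at the start of the episode above 0.04 m).
It fails at once if the chisel is moved by more than 40 mm (distance of chisel from where it was at the start of the episode above 0.04 m).
It fails at once if the sanding block is moved by more than 40 mm (distance of sanding_block from where it was at the start of the episode above 0.04 m).
It also fails if it takes over 56 s, if anything falls off the work surface, if the arm or the gripper's body presses on something with over 40 N, if the wrist force passes 120 N, or if a joint passes its speed limit or range.

## Robot

A 7-joint arm with a two-finger parallel gripper is mounted at the origin on the work surface. World frame = base frame: x ahead of the robot, y to its left, z up, the work surface at z = 0. Lengths are in m, angles in rad, forces in N, time in s.
With the tool pointing down it reaches from about 0.425 to 0.925 m from the base axis. Payload 6.8 kg.
Tool frame: the origin (TCP) lies on the front face of the gripper's body, between the roots of the fingers; the fingertips stand 73 mm ahead of it and the grasp point (between the pads) lies 54 mm ahead of it (env.nose_length is the distance from the TCP to the fingertips, in m); z points along the fingers, y is the line along which they close (so a half turn about z gives the same grasp; the last joint's range is limited). The gripper opens to 85 mm and grips with 20 to 120 N. Pads are 22 mm wide; open, the fingers measure 114 mm over their backs; the gripper's body (76 mm by 85 mm) begins 54 mm behind the grasp point. The pads swing forward as they close: fully open they stand 13 mm farther back than shut.
Start: joints at [-1.311, 0.477, 0.022, 1.555, -0.011, 1.109, -0.083], TCP at [0.243, 0.63, 0.304] pointing down, gripper open.
Joint ranges: [-2.96, 2.96], [-0.34, 2.1], [-1.41, 1.46], [0.24, 2.44], [-1.37, 4.51], [0.17, 1.92], [-2.96, 2.96]. Speed limits (rad/s): [2.39, 2.39, 3.14, 3.14, 3.14, 3.14, 3.14].

## Interface

Orientations are given as a unit quaternion [w, x, y, z].
In Python, from cell import env, kin, camera, calibration, job gives the robot as it stands. The module is installed in compiled form; this text tells all that it offers. Calls block until the motion is done:
- env.reach(position, orientation): joint-space move of the TCP to a pose.
- env.movel(position, velocity=0.15, rot=None, stop_force=None): straight line of the TCP; rot=None keeps the orientation; velocity is the mean speed in m/s. With stop_force (N) it stops when the force on the tool has changed by that much, and returns True; else False.
- env.goto_joints(angles): joint-space move.
- env.grip(opening, f_grip=None): finger opening in m; f_grip is the grip in N (None keeps the last); returns when the fingers have stopped.
- env.dwell(seconds).
- kin.inverse_kinematics(position, orientation): joint angles nearest the present ones, or None.
- env.get_state(): the state.
- camera(name): name is "scene" or "top" or "wrist"; returns (picture, depth): 480x640x3 uint8, blue, green, red; 480x640 float32, m along the optical axis (not along the pixel's ray), 0 where there is no reading.
- calibration(name): a dict with "fx", "fy", "cx", "cy" (pixels), "rvec" (rotation vector, rad) and "tvec" (3), from world to camera coordinates, as OpenCV has them. Camera axes: x right, y down, z forward; pixel columns grow to the right and rows downward; lengths in m; the calibration is good to about 2 mm. A picture is of the moment at which its call begins: read the wrist's pose just before it. calibration takes no time and is no camera call; for the wrist camera it gives the pose at the moment of the call.
A pose or a line that the arm cannot do raises env.PlanningError and nothing moves.
- job.job_done(): hands the job in; it is judged then, once.
The state is a dict: "time": time; "qpos": joint angles; "joint_velocities": joint speeds; "joint_torque": joint torques, N m; "tcp_pos": TCP position; "orientation": TCP orientation; "force": force on the tool from outside, world axes, zero at the start; "torque": the same for the moment, N m; "opening": finger opening in m; "gripper_force": force on a finger pad.
Only numpy, scipy, OpenCV 4.12 (cv2) and the standard library are available. Lean on these libraries where they do the work, as an engineer would, in place of code of your own. Each camera call takes 0.05 s, during which the arm holds its last target. There are 200 camera calls.

## Working session

There is one attempt and no reset: what is moved stays moved. The work goes in short steps, each a Python script; the robot and the scene stay as the last script left them, time stands still between calls to the robot, and variables do not carry over. Pictures are saved under pics/ and viewed, at most 10 in all, crops included, and the job is handed in when it is done.

```bash
mkdir -p pics; ls; python3 - <<'E'
from cell import env,kin,camera,calibration,job
import cv2,numpy as np
for n in("scene","top"):
    p,d=camera(n); cv2.imwrite(f"pics/{n}.png",p); np.savez(f"pics/{n}.npz",p=p,d=d)
    print(n,calibration(n))
s=env.get_state();print(s["time"],s["orientation"],s["opening"])
E
```

```text
pics
scene {'fx': 539.6599367204085, 'fy': 539.6599367204085, 'cx': 321.8015093966272, 'cy': 242.83823777564996, 'rvec': array([ 2.31144787,  0.63909858, -0.24844966]), 'tvec': array([-0.4771422 , -0.15385431,  1.21002505])}
top {'fx': 555.4203490476208, 'fy': 555.4203490476208, 'cx': 316.0959860590377, 'cy': 241.43742437646014, 'rvec': array([ 2.12819071, -2.16414434,  0.17541784]), 'tvec': array([0.0183363 , 0.55260824, 0.92580348])}
0.1 [-1.11135967e-04  1.82848333e-01  9.83140787e-01 -8.17126733e-04] 0.08541551918968188
```

View pics/scene.png

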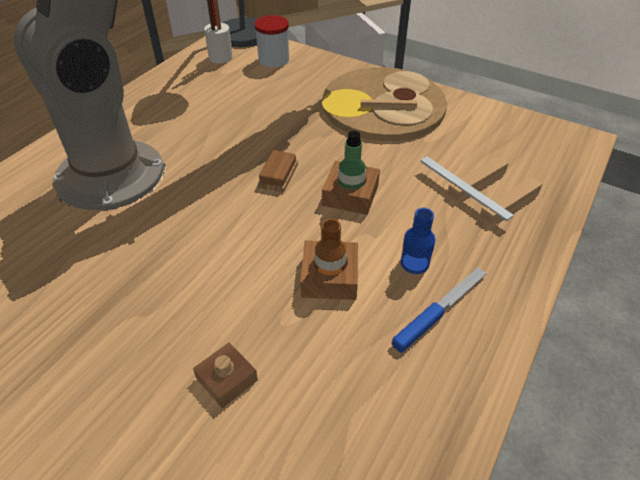

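View pics/top.png

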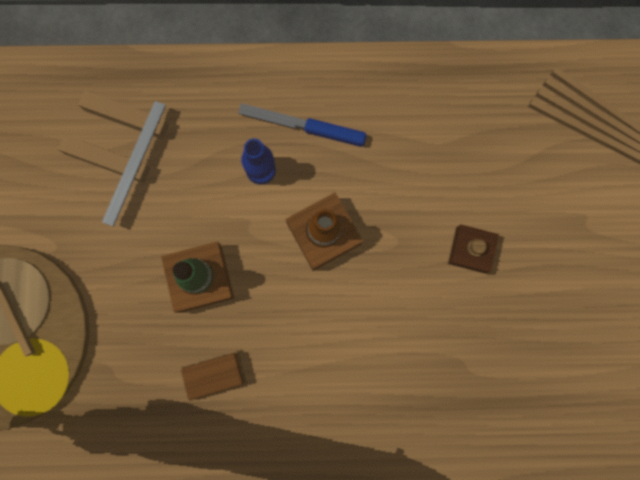

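Top view: amber bottle (324,226), green bottle (192,275), blue bottle (258,160), stopper in its rest (478,247), and sanding block (212,376). The amber bottle stands in a brown block and has a brown body, an open mouth and a paper label, so it is the one meant. The blue one has no stand and the green one is shut with black. Next I'll measure and confirm this in one crop.

```bash
cat > h.py <<'E'
from cell import env,kin,camera,calibration,job
import cv2,numpy as np
from scipy.spatial.transform import Rotation as R
def cloud(d,c):
    Rm=cv2.Rodrigues(c["rvec"])[0]; v,u=np.mgrid[:d.shape[0],:d.shape[1]]
    P=np.stack([(u-c["cx"])/c["fx"]*d,(v-c["cy"])/c["fy"]*d,d],-1)
    return (P-c["tvec"])@Rm
def ray(u,v,z,c):
    Rm=cv2.Rodrigues(c["rvec"])[0]; o=-Rm.T@c["tvec"]
    r=Rm.T@np.array([(u-c["cx"])/c["fx"],(v-c["cy"])/c["fy"],1]); return o+r*(z-o[2])/r[2]
def down(yaw): # tool down; yaw = world angle of tool y (closing) axis
    y=np.array([np.cos(yaw),np.sin(yaw),0]); z=np.array([0,0,-1.]); x=np.cross(y,z)
    return q(np.stack([x,y,z],1))
def q(M): return R.from_matrix(M).as_quat()[[3,0,1,2]]
E
python3 - <<'E'
from h import *
boxes={"top":dict(amber=(285,190,365,270,.137),stop=(445,220,502,277,.053),green=(160,240,235,312,.151),blue=(235,130,285,190,.13)),
"scene":dict(amber=(300,215,360,300,.137),stop=(190,340,260,405,.053),green=(320,130,380,212,.151),blue=(400,205,440,275,.13))}
for n in boxes:
    f=np.load(f"pics/{n}.npz"); c=calibration(n); P=cloud(f["d"],c)
    for k,(a,b,e,g,z) in boxes[n].items():
        Q=P[b:g,a:e]; m=(f["d"][b:g,a:e]>0)&(abs(Q[...,2]-z)<.006); vv,uu=np.nonzero(m)
        zz=Q[...,2][f["d"][b:g,a:e]>0]
        print(n,k,m.sum(),"zmax",zz.max().round(4))
        if m.sum()>5:
            lo,hi=Q[m].min(0),Q[m].max(0); print("  mid",((lo+hi)/2).round(4),"ext",(hi-lo).round(4),"mean",Q[m].mean(0).round(4),"px",(uu.min()+a,uu.max()+a,vv.min()+b,vv.max()+b), "med col",np.median(f["p"][b:g,a:e][m],0))
p=np.load("pics/top.npz")["p"]; s=np.load("pics/scene.npz")["p"]
A=cv2.resize(p[185:275,275:375],(400,360)); B=cv2.resize(s[210:300,280:380],(400,360))
C=cv2.resize(p[203:293,425:525],(400,240)[:1]+(360,))
cv2.imwrite("pics/crop.png",np.hstack([A,B])[:, :800])
for nm,uv,z in(("sand",(212,376),.034),("chisel",(300,125),.02)): print(nm,ray(*uv,z,calibration("top")).round(3))
E
```

```text
top amber 165 zmax 0.1415
  mid [ 0.5725 -0.0053  0.1365] ext [0.0323 0.0333 0.0101] mean [ 0.5726 -0.0049  0.1368] px (np.int64(315), np.int64(336), np.int64(210), np.int64(230)) med col [23. 52. 85.]
top stop 155 zmax 0.0573
  mid [ 0.5382 -0.2717  0.0522] ext [0.022  0.0244 0.0103] mean [ 0.5385 -0.2712  0.0532] px (np.int64(471), np.int64(486), np.int64(240), np.int64(253)) med col [ 53.  85. 110.]
top green 65 zmax 0.1619
  mid [0.4952 0.2168 0.1511] ext [0.0236 0.0238 0.0118] mean [0.4942 0.2126 0.154 ] px (np.int64(173), np.int64(190), np.int64(262), np.int64(278)) med col [23. 32. 40.]
top blue 172 zmax 0.1344
  mid [0.6946 0.1084 0.1292] ext [0.0351 0.0328 0.0103] mean [0.6942 0.1081 0.1292] px (np.int64(244), np.int64(264), np.int64(138), np.int64(158)) med col [88. 49. 41.]
scene amber 187 zmax 0.1408
  mid [ 0.5742 -0.0058  0.1359] ext [0.0337 0.0349 0.0097] mean [ 0.5754 -0.0061  0.1363] px (np.int64(321), np.int64(340), np.int64(218), np.int64(234)) med col [27. 51. 84.]
scene stop 206 zmax 0.0579
  mid [ 0.5403 -0.2721  0.0526] ext [0.0248 0.0244 0.0106] mean [ 0.5413 -0.2725  0.0532] px (np.int64(214), np.int64(230), np.int64(355), np.int64(370)) med col [ 90. 128. 160.]
scene green 63 zmax 0.162
  mid [0.4971 0.2173 0.151 ] ext [0.0254 0.0298 0.0117] mean [0.5006 0.2106 0.1509] px (np.int64(346), np.int64(359), np.int64(130), np.int64(144)) med col [15. 16. 16.]
scene blue 186 zmax 0.1337
  mid [0.6962 0.1084 0.1289] ext [0.0342 0.036  0.0096] mean [0.6963 0.1074 0.1291] px (np.int64(414), np.int64(433), np.int64(207), np.int64(223)) med col [93.5 48.  29. ]
sand [0.327 0.189 0.034]
chisel [0.774 0.035 0.02 ]
```

View pics/crop.png

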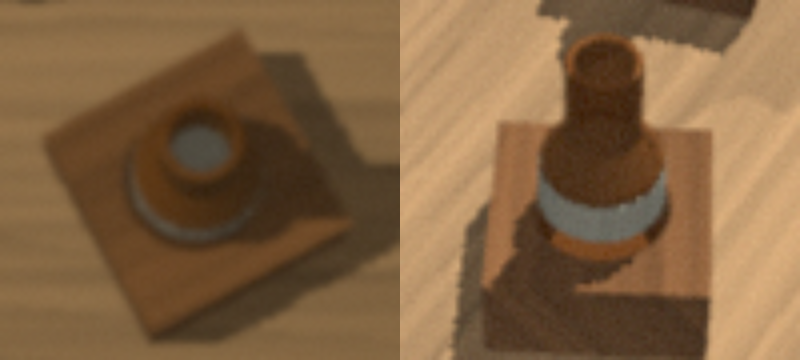

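The crop confirms it: an open amber mouth and a paper label, standing upright in its brown stand. Rim width of 34 mm and knob width of 24 mm both match the given sizes. Amber is at (0.573, -0.005) and the stopper at (0.539, -0.272). Next I'll check reachability, hover over the stopper and refine with the wrist camera.

```bash
python3 - <<'E'
from h import *
for y in(0,np.pi):
  for nm,p in(("stop",[.539,-.272,.27]),("amb",[.573,-.005,.18]),):
    j=kin.inverse_kinematics(p,down(y)); print(y,nm,None if j is None else np.round(j,2))
  D=R.from_quat(np.roll(down(y),-1))
  for t in(-42,-43):pass
  for t in(-43,43):
    M=R.from_rotvec([0,np.radians(t),0])*D
    for p in([.5,-.005,.4],[.573,-.005,.4],[.45,-.1,.42]):
      j=kin.inverse_kinematics(p,np.roll(M.as_quat(),1)); print(y,t,M.as_matrix()[:,2].round(2),p,None if j is None else np.round(j,2))
y0=0 if True else np.pi
best=min((0,np.pi),key=lambda y:abs(kin.inverse_kinematics([.539,-.272,.27],down(y))[6]))
print("yaw",best)
env.reach([.539,-.272,.27],down(best))
c=calibration("wrist"); p,d=camera("wrist"); cv2.imwrite("pics/w1.png",p)
P=cloud(d,c); m=(d>0)&(abs(P[...,2]-.053)<.005)&(np.hypot(P[...,0]-.539,P[...,1]+.272)<.03)
Q=P[m]; print(m.sum(),(Q.min(0)+Q.max(0))/2,Q.max(0)-Q.min(0)) if m.sum() else print("none")
s=env.get_state(); print(s["time"],s["tcp_pos"])
E
```

```text
0 stop [-0.25  0.52  0.85  1.81 -0.45  1.02  0.78]
0 amb [-0.51  0.51  0.54  1.94 -0.36  0.79  0.23]
0 -43 [ 0.68  0.   -0.73] [0.5, -0.005, 0.4] [-0.96 -0.3   0.65  2.29  0.85  0.49 -0.91]
0 -43 [ 0.68  0.   -0.73] [0.573, -0.005, 0.4] [-0.91 -0.09  0.74  2.17  0.51  0.33 -0.57]
0 -43 [ 0.68  0.   -0.73] [0.45, -0.1, 0.42] [-0.35 -0.33  0.37  2.3   0.21  0.41 -0.11]
0 43 [-0.68  0.   -0.73] [0.5, -0.005, 0.4] [-0.44  0.49  0.51  1.55 -0.16  1.91  0.12]
0 43 [-0.68  0.   -0.73] [0.573, -0.005, 0.4] None
0 43 [-0.68  0.   -0.73] [0.45, -0.1, 0.42] [-0.41  0.42  0.66  1.64 -0.06  1.89  0.3 ]
3.141592653589793 stop [-0.45  0.76  1.27  1.82 -0.79  1.19 -2.06]
3.141592653589793 amb [-0.91  0.9   1.27  1.96 -0.99  1.1  -2.35]
3.141592653589793 -43 [ 0.68 -0.   -0.73] [0.5, -0.005, 0.4] [-0.89 -0.28  0.6   2.29  0.81  0.46  2.27]
3.141592653589793 -43 [ 0.68 -0.   -0.73] [0.573, -0.005, 0.4] [-0.83 -0.08  0.67  2.16  0.48  0.32  2.6 ]
3.141592653589793 -43 [ 0.68 -0.   -0.73] [0.45, -0.1, 0.42] [ 0.91 -0.25 -0.62  2.24 -0.76  0.47 -2.31]
3.141592653589793 43 [-0.68  0.   -0.73] [0.5, -0.005, 0.4] None
3.141592653589793 43 [-0.68  0.   -0.73] [0.573, -0.005, 0.4] None
3.141592653589793 43 [-0.68  0.   -0.73] [0.45, -0.1, 0.42] [-0.65  0.56  1.06  1.66 -0.14  1.89 -2.62]
yaw 0
920 [ 0.53830079 -0.27221585  0.05142623] [0.02232174 0.02365219 0.00680502]
3.4667 [ 0.53942955 -0.27127     0.26988585]
```

View pics/w1.png

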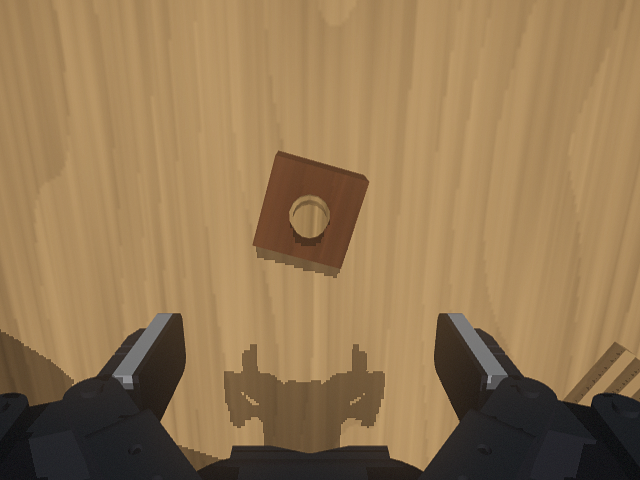

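The wrist view shows the stopper's knob at (309,217), upright in its dark rest, at (0.538, -0.272), which agrees with the other two views. Now I'll grasp it.

```bash
python3 - <<'E'
from h import *
x,y=.5385,-.272
env.grip(.045,30)
env.movel([x,y,.14],.12,rot=down(0)); s=env.get_state(); print(s["tcp_pos"])
print(env.movel([x,y,.113],.04,stop_force=5)); s=env.get_state(); print(s["tcp_pos"],s["force"])
env.grip(.0,30); s=env.get_state(); print(s["opening"],s["gripper_force"],s["force"],s["tcp_pos"])
print(env.movel([x,y,.19],.1))
c=calibration("wrist");p,d=camera("wrist"); cv2.imwrite("pics/w2.png",p)
s=env.get_state(); print(s["opening"],s["gripper_force"],s["time"],env.nose_length)
E
```

```text
[ 0.53891379 -0.27231858  0.14075921]
False
[ 0.53855802 -0.2721502   0.11308922] [ 0.61234194 -1.19687288  0.23488557]
0.022577902764551662 29.344806969165802 [0.11081861 1.29297661 3.15977645] [ 0.53864046 -0.27211859  0.1133937 ]
False
0.02257075436373894 29.38019871711731 7.2833 0.0726
```

View pics/w2.png

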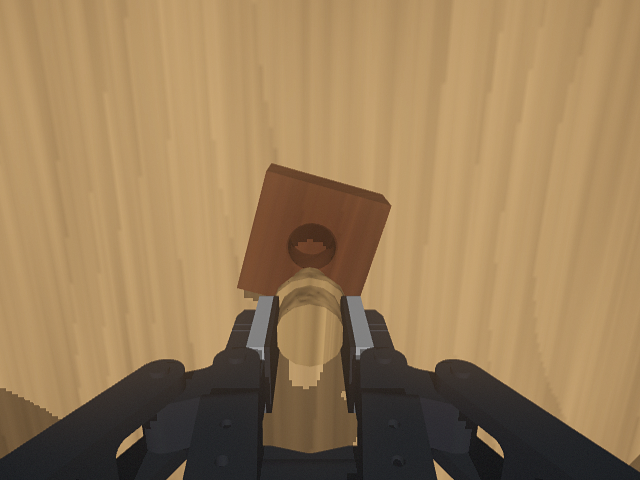

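The stopper is held upright at (310,320) and clear of its rest. Next I'll hover over the bottle, measure the rim with the wrist camera, then insert.

```bash
python3 - <<'E'
from h import *
env.movel([.5385,-.272,.30],.2)
env.movel([.573,-.0055,.36],.2,rot=down(0)); env.dwell(.2)
c=calibration("wrist");p,d=camera("wrist"); P=cloud(d,c)
m=(d>0)&(abs(P[...,2]-.137)<.005)&(np.hypot(P[...,0]-.573,P[...,1]+.0055)<.03)
Q=P[m]; print(m.sum())
ctr=(Q.min(0)+Q.max(0))/2; ext=Q.max(0)-Q.min(0); print(ctr,ext)
# stopper as held: points above the rim, near the tool axis
m2=(d>0)&(P[...,2]>.245)&(P[...,2]<.285)&(np.hypot(P[...,0]-.573,P[...,1]+.0055)<.02)
S=P[m2]; print(m2.sum(),S.min(0),S.max(0)) if m2.sum() else 0
s=env.get_state(); print(s["tcp_pos"],s["opening"],s["time"])
cv2.imwrite("pics/w3.png",p)
E
```

```text
816
[ 0.57268233 -0.00557789  0.13546847] [0.03321158 0.03397214 0.00682745]
1139 [ 0.55874051 -0.00397314  0.25369444] [0.58511139 0.00826838 0.28499403]
[ 0.57289031 -0.0061839   0.35995198] 0.022396917832254316 9.7583
```

View pics/w3.png

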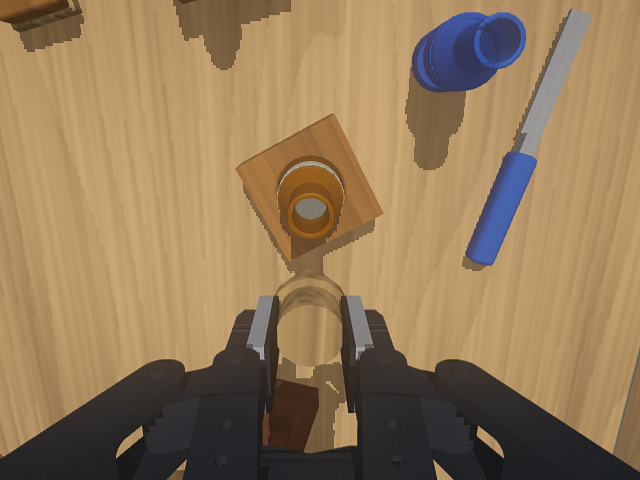

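The rim is at (310,210) px, which is (0.5727, -0.0056), and the stopper hangs on the tool axis. Inserting now.

```bash
python3 - <<'E'
from h import *
x,y=.5727,-.0056
env.movel([x,y,.26],.15); s=env.get_state(); print(s["tcp_pos"],s["force"])
r=env.movel([x,y,.2185],.04,stop_force=6); s=env.get_state(); print(r,s["tcp_pos"],s["force"],s["opening"])
if s["tcp_pos"][2]<.224:
    env.grip(.04,30); env.dwell(.2)
    env.movel([x,y,.30],.15)
    env.dwell(.2); c=calibration("wrist");p,d=camera("wrist"); P=cloud(d,c); cv2.imwrite("pics/w4.png",p)
    m=(d>0)&(P[...,2]>.141)&(P[...,2]<.175)&(np.hypot(P[...,0]-x,P[...,1]-y)<.025)
    Q=P[m]; T=Q[Q[:,2]>Q[:,2].max()-.006]; print(np.percentile(Q[:,2],[50,95,99]),(T.min(0)+T.max(0))/2,T.max(0)-T.min(0))
print(env.get_state()["time"])
E
```

```text
[ 0.57323502 -0.00585342  0.26076111] [-0.27312103 -0.35219117 -0.37216752]
False [ 0.57281841 -0.00558654  0.21868284] [ 0.66875475 -0.60855011 -0.50391308] 0.022343293928292266
[0.15737962 0.15864898 0.15920152] [ 0.57231007 -0.0059598   0.15708228] [0.02311864 0.02419726 0.00593785]
13.2167
```

View pics/w4.png

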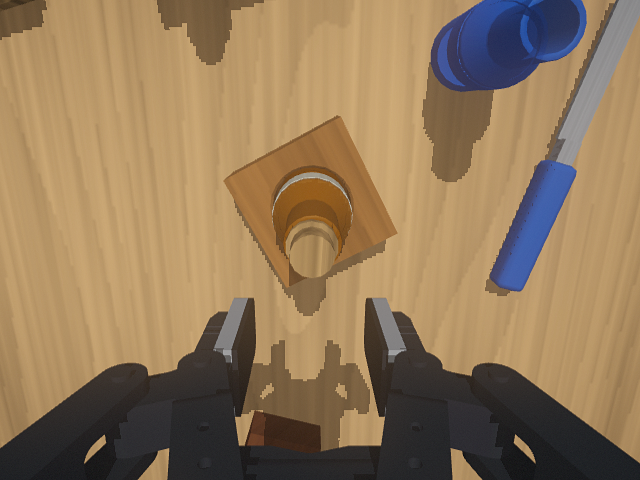

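The stopper is home: knob top at z ≈ 0.158 (310,250 px), centred on the neck. Next: grip the neck, lift and lean.

```bash
python3 - <<'E'
from h import *
x,y=.5727,-.0057
env.grip(.065)
env.movel([x,y,.20],.12)
print(env.movel([x,y,.176],.05,stop_force=6))
env.grip(0,70); s=env.get_state(); print(s["opening"],s["gripper_force"],s["force"],s["tcp_pos"])
if .028<s["opening"]<.04:
    env.movel([x,y,.36],.08); env.dwell(.3)
    s=env.get_state(); print(s["opening"],s["gripper_force"],s["force"],s["time"])
    M=R.from_rotvec([0,np.radians(-45),0])*R.from_quat(np.roll(down(0),-1)); Q=np.roll(M.as_quat(),1)
    try: env.movel([x,y,.40],.013,rot=Q)
    except env.PlanningError as e: print("plan",e)
    env.dwell(.5); s=env.get_state(); print(s["tcp_pos"],s["orientation"],s["qpos"],s["opening"],s["gripper_force"],s["time"])
p,d=camera("scene"); np.savez("pics/s2.npz",p=p,d=d); w,_=camera("wrist")
cv2.imwrite("pics/s2.png",np.hstack([cv2.resize(p[60:360,200:500],(400,400)),cv2.resize(w,(400,400))]))
E
```

```text
False
0.03675104084694784 69.49268781580031 [-0.13313022 -0.29789913  5.95828808] [ 0.57333894 -0.00581986  0.1768635 ]
0.036453909665708245 70.02464014221914 [-1.24677831  0.36263369 -3.84020224] 18.325
[ 0.57270294 -0.00570767  0.39999143] [0.27060391 0.65327876 0.65328543 0.27058924] [-0.97751407 -0.10855188  0.80053679  2.18975298  0.65576724  0.30164709
 -0.70599848] 0.03672273273551077 70.15155760687776 22.05
```

View pics/s2.png

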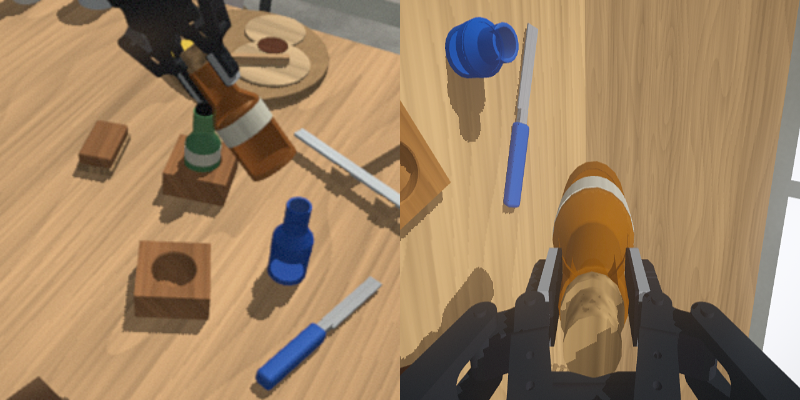

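The bottle is leaning about 45° in the gripper with the stopper in its neck, the stand is empty, and the bystanders look unmoved. I'll do a numeric check on the stopper's seat before handing in.

```bash
python3 - <<'E'
from h import *
s=env.get_state(); M=R.from_quat(np.roll(s["orientation"],-1)).as_matrix()
c=calibration("wrist");p,d=camera("wrist"); L=(cloud(d,c)-s["tcp_pos"])@M
hsv=cv2.cvtColor(p,cv2.COLOR_BGR2HSV)
m=(d>0)&(np.hypot(L[...,0],L[...,1])<.02)&(L[...,2]>.005)&(L[...,2]<.06)&(hsv[...,2]>50)&(hsv[...,1]>60)
Q=L[m]
print(m.sum(),"z pct (knob top ~.018)",np.percentile(Q[:,2],[1,5,50,95]))
for a,b in((.02,.033),(.034,.039),(.042,.055)):
    k=Q[(Q[:,2]>a)&(Q[:,2]<b)]; print(a,b,len(k),k[:,:2].min(0) if len(k) else "",k[:,:2].max(0) if len(k) else "")
b=np.array(s["tcp_pos"])+M[:,2]*(.176-.007); print("base",b,"speed",np.abs(s["joint_velocities"]).max(),s["gripper_force"],s["time"])
E
```

```text
16067 z pct (knob top ~.018) [0.01746318 0.01786023 0.03177751 0.05444473]
0.02 0.033 2429 [-0.00645156 -0.0199616 ] [0.0129895 0.0194167]
0.034 0.039 2574 [-0.00713662 -0.01942165] [0.0168773  0.01944866]
0.042 0.055 2282 [-0.00933726 -0.01932775] [0.01710473 0.01794516]
base [ 0.69219161 -0.00569105  0.28048466] speed 0.0018597327405515582 70.15318689867854 22.15
```

The knob top is 18 mm ahead of the TCP, as expected for a stopper that is home. The base is 28 cm up and the arm is still, so I'm handing in.

```bash
python3 -c "
from cell import job
print(job.job_done())"
```

```text
the job is handed in; nothing more can be done
None
```

I've handed the job in, with no verdict returned: the stopper measured home in the amber bottle, which the gripper holds steady at about 45° with its base about 28 cm above the bench, and the bystanders looked unmoved in the last picture.

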